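Seat the carving blank in the bench stop

TASK

Push the carving blank (the pale wooden block with a rosette marked on top) across the bench until its long side lies flat against the fence of the bench stop and its end butts snugly against the short centre stop. Only push it along the bench with the fingers, never lift or tip it; leave the sharpening stone and the two gouges where they are, and finish with the hand clear.

Things in the scene. Friction and masses are not known exactly. Their poses are not given: they have to be found in the camera images.
- blank: Pale wooden block, 90 (its x) by 130 (its y) by 34 mm high, rosette on top, 0.2 to 0.4 kg, loose, flat on the bench; it stops when no longer pushed. Origin: centre of its underside. Starts on the robot's side of the fence, turned up to 30 degrees to it, left or right of the centre stop; the way to the fence and along it to the centre stop is free. Either long side may go to the fence.
- bench_stop: Dark wooden T, fixed, 22 mm high all over. Fence: 500 mm long along its y (-250 to 250), 28 mm thick (x = 0 to 28); the face x = 0 looks to the robot. Origin: bench level, on that face, at mid length. x points away from the robot; turned up to 9 degrees. The seated blank has its origin at x = -45, y = 75 (left) or -75 mm (right) in this frame, its y along the fence.
- centre_stop (a point): Middle of the top of the short centre stop of the dark wooden T: a bar 20 mm wide (y = -10 to 10 mm in the T's frame) that stands out 60 mm from the fence towards the robot (x = -60 to 0), 22 mm high. Axes as the T's. The blank's end goes against its left or right flank.
- oilstone: Bystander: sharpening stone, grey, in a low wooden case 60 (x) by 180 (y) by 32 mm high, 0.55 kg, lying loose on the other side of the centre stop from the blank. Origin: centre of its underside. Not to be moved.
- gouge_wide: Bystander: wood gouge with a dark wooden ball-ended handle and a steel blade 32 mm wide, 261 mm long, up to 42 mm high, lying on the bench beyond the fence. Origin at bench level near its middle; its x points to the blade. Not to be moved.
- gouge_narrow: Bystander: the same with a mid-brown handle and a blade 20 mm wide, also beyond the fence. Not to be moved.
Mind the look-alikes: they are no part of the job. Of the things shaped like the blank, the wooden one is meant.

How it is judged:
At the end, for the whole second after the job is handed in: The blank lies flat and at rest on either side of the centre stop, parallel to the fence within 0.04 rad, its gaps to the fence and to the centre stop both under 4 mm (origin within 4 mm of the seated place on both axes); stone and gouges within 15 mm of their starts (x of blank in the frame of bench_stop between -0.049 and -0.041 m and (y of blank in the frame of bench_stop between 0.071 and 0.079 m or y of blank in the frame of bench_stop between -0.079 and -0.071 m) and angle between the y axis of blank and the y axis of bench_stop, either way round below 0.04 rad and height (world z) of blank below 0.004 m and angle between blank's own z axis and vertical below 0.05 rad and linear speed of blank below 0.01 m/s and distance of each of oilstone, gouge_wide, gouge_narrow from where it was at the start of the episode below 0.015 m); the robot touches nothing.
It fails at once if the blank is lifted more than 8 mm or tipped more than 0.15 rad (height (world z) of blank above 0.008 m or angle between blank's own z axis and vertical above 0.15 rad).
It fails at once if the sharpening stone or a gouge is moved more than 15 mm (distance of any of oilstone, gouge_wide, gouge_narrow from where it was at the start of the episode above 0.015 m).
It also fails if it takes over 45 s, if anything falls off the work surface, if the arm or the gripper's body presses on something with over 40 N, if the wrist force passes 120 N, or if a joint passes its speed limit or range.

ROBOT

A 6-joint arm with a two-finger parallel gripper is mounted at the origin on the work surface. World frame = base frame: x ahead of the robot, y to its left, z up, the work surface at z = 0. Lengths are in m, angles in rad, forces in N, time in s.
With the tool pointing down it reaches from about 0.275 to 0.825 m from the base axis. Payload 4.9 kg.
Tool frame: the origin (TCP) lies midway between the tips of the shut fingers; the grasp point (between the pads) lies 19 mm behind it (bot.grip_depth is the distance from the TCP to the grasp point, in m); y points along the fingers, x is the direction in which the jaws open and shut, and the axes are right-handed (so a half turn about y gives the same grasp; the last joint's range is limited). The gripper opens to 85 mm and grips with 20 to 120 N. Pads are 22 mm wide; open, the fingers measure 114 mm over their backs; the gripper's body (76 mm by 85 mm) begins 54 mm behind the grasp point. The pads swing forward as they close: fully open they stand 13 mm farther back than shut.
Start: joints at [1.06, 0.326, -0.193, 1.052, 0, 1.437], TCP at [0.202, 0.511, 0.192] pointing down, gripper open.
Joint ranges: [-2.65, 2.65], [-0.97, 1.79], [-1.3, 1.35], [-1.93, 2.1], [-1.47, 1.37], [-3.14, 3.14]. Speed limits (rad/s): [2.57, 2.57, 3.14, 3.14, 3.14, 3.14].

INTERFACE

Orientations are given as a unit quaternion [w, x, y, z].
In Python, from cell import bot gives the robot as it stands. Calls block until the motion is done:
- bot.move_pose(position, orientation): joint-space move of the TCP to a pose.
- bot.move_linear(position, speed=0.15, rotation=None, until_force=None): straight line of the TCP; rotation=None keeps the orientation; speed is the mean speed in m/s. With until_force (N) it stops when the force on the tool has changed by that much, and returns True; else False.
- bot.goto_joints(angles): joint-space move.
- bot.set_gripper(opening, grasp_force=None): opening from 0.0 (shut) to 1.0 (fully open); grasp_force is the grip in N (None keeps the last); returns when the fingers have stopped.
- bot.wait(seconds).
- bot.solve_ik(position, orientation): joint angles nearest the present ones, or None.
- bot.camera(name): name is "side" or "top" or "wrist"; returns the picture (420x560x3 uint8, red, green, blue); there is no depth.
- bot.calibration(name): a dict with "mtx" (3x3 intrinsics, pixels), "extrinsics" (4x4, takes a point from world to camera coordinates); the wrist camera has in their place "hand_eye" (4x4, takes a point from camera to tool coordinates, whose origin is the TCP and whose axes are the tool frame's). Camera axes: x right, y down, z forward; pixel columns grow to the right and rows downward; lengths in m; the calibration is good to about 2 mm. The wrist camera is an equidistant fisheye: a pixel r from the principal point sees the ray r / f radians off the axis. A picture is of the moment at which its call begins: read the wrist's pose just before it. calibration takes no time and is no camera call.
A pose or a line that the arm cannot do raises bot.PlanningError and nothing moves.
- bot.close_job(): hands the job in, once; it reports no verdict.
Trained networks look in the newest picture that a camera, given by its name, has taken for a name from the list of things; names that differ only in an ending like _2 or _b are one class to them, and where a whole thing is asked for, a point or a joint stands for the part that bears it (a point fixed in the world has none). Each returns a list of dicts, best first, with "confidence" (0 to 1); they miss things now and then, are a little off and sometimes report something else, mostly with a low value. They report only what shows in the picture. A call takes as long as a camera call. They do not tell look-alikes from the thing itself.
- bot.search_frame(camera, thing): "bbox" ([left, top, width, height] in pixels, round what is visible of it).
Readings, each from a call of its own:
- bot.read_clock(): time.
- bot.read_joint_positions(): joint angles.
- bot.read_joint_vel(): joint speeds.
- bot.read_joint_efforts(): joint torques, N m.
- bot.read_position(): TCP position.
- bot.read_tool_rot(): TCP orientation.
- bot.read_ft_force(): force on the tool from outside, world axes, zero at the start.
- bot.read_moment(): the same for the moment, N m.
- bot.read_gripper_width(): opening from 0.0 (shut) to 1.0 (fully open).
Only numpy, scipy, OpenCV 4.12 (cv2) and the standard library are available. Lean on these libraries where they do the work, as an engineer would, in place of code of your own. Each camera call takes 0.05 s, during which the arm holds its last target. There are 200 camera calls.

## Working session

There is one attempt and no reset: what is moved stays moved. The work goes in short steps, each a Python script; the robot and the scene stay as the last script left them, time stands still between calls to the robot, and variables do not carry over. Pictures are saved under pics/ and viewed, about 8 in all and at most 12, crops included, and the job is handed in when it is done.

```bash
mkdir -p pics; python3 - <<'E'
from cell import bot
import cv2,numpy as np
np.set_printoptions(precision=4,suppress=True)
for c in("top","side"):
    im=bot.camera(c); cv2.imwrite(f"pics/{c}0.png",im[:,:,::-1])
    for t in("blank","bench_stop","oilstone","gouge_wide"):
        print(c,t,[(d["bbox"],round(d["confidence"],2)) for d in bot.search_frame(c,t)][:3])
    k=bot.calibration(c);print(k["mtx"],k["extrinsics"])
print(bot.read_clock(),bot.read_tool_rot())
E
```

```text
top blank [([375.9, 264.8, 50.5, 43.3], 0.85), ([310.2, 261.8, 45.5, 39.0], 0.83), ([219.5, 255.3, 47.7, 48.5], 0.76)]
top bench_stop [([150.3, 179.2, 158.6, 34.1], 0.85), ([140.5, 228.5, 59.0, 23.0], 0.7)]
top oilstone [([138.2, 227.1, 60.7, 23.0], 0.84)]
top gouge_wide [([136.8, 140.3, 75.2, 11.5], 0.81)]
[[493.828    0.     276.2719]
 [  0.     493.828  206.7269]
 [  0.       0.       1.    ]] [[-0.0729 -0.9973  0.005  -0.1365]
 [-0.9761  0.0703 -0.2057  0.5672]
 [ 0.2048 -0.0198 -0.9786  1.4704]
 [ 0.      0.      0.      1.    ]]
side blank [([251.5, 207.1, 58.7, 51.8], 0.94), ([312.1, 272.5, 67.8, 58.3], 0.83), ([287.0, 349.3, 55.2, 68.6], 0.8)]
side bench_stop [([224.0, 122.8, 120.8, 104.4], 0.79)]
side oilstone [([176.7, 134.4, 47.3, 47.8], 0.91)]
side gouge_wide [([262.9, 99.0, 53.4, 40.7], 0.59)]
[[483.62     0.     281.0088]
 [  0.     483.62   205.9489]
 [  0.       0.       1.    ]] [[ 0.7704 -0.6375 -0.0099 -0.5088]
 [-0.4946 -0.5878 -0.6402  0.1993]
 [ 0.4023  0.4981 -0.7681  1.1686]
 [ 0.      0.      0.      1.    ]]
0.5 [-0.5848  0.5848  0.3975 -0.3975]
```

View pics/top0.png

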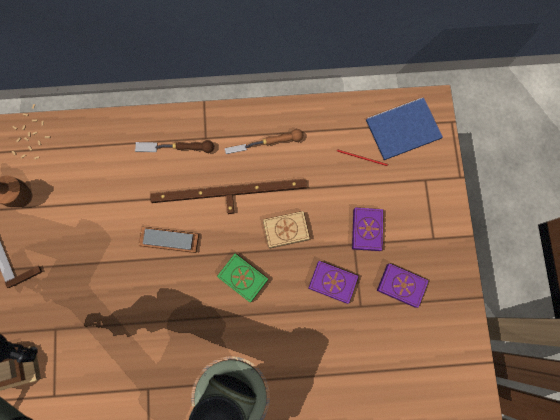

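View pics/side0.png

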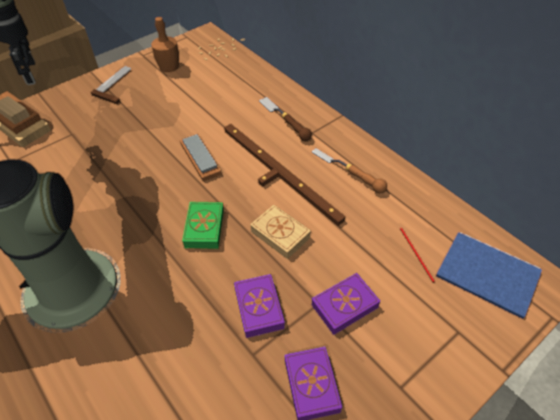

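The top view shows the wooden blank at about (286,229), to the right of the centre stop at (231,205). The fence runs from (152,198) to (307,184). The green and purple blocks are decoys. Next I'll segment for poses.

```bash
cat > h.py <<'E'
import cv2,numpy as np
np.set_printoptions(precision=4,suppress=True)
def px2w(k,uv,z):
    M,E=k["mtx"],k["extrinsics"];R,t=E[:3,:3],E[:3,3]
    uv=np.atleast_2d(uv).astype(float)
    d=(R.T@np.linalg.inv(M)@np.c_[uv,np.ones(len(uv))].T).T
    c=-R.T@t
    return (c+d*((z-c[2])/d[:,2])[:,None])[:,:2]
def w2px(k,P):
    q=(k["extrinsics"][:3,:3]@np.asarray(P,float).T).T+k["extrinsics"][:3,3]
    q=(k["mtx"]@q.T).T; return q[:,:2]/q[:,2:]
def Tpts(o,a,pts,z):
    R=np.array([[np.cos(a),-np.sin(a)],[np.sin(a),np.cos(a)]])
    return np.c_[np.asarray(pts,float)@R.T+o,np.full(len(pts),z)]
TL=[(0,-.25),(.028,-.25),(.028,.25),(0,.25),(0,.01),(-.06,.01),(-.06,-.01),(0,-.01)]
BL=[(-.045,-.065),(.045,-.065),(.045,.065),(-.045,.065)]
def fit(k,im,which,pose0):
    """fit pose by soft overlap of the top-face outline with the colour mask"""
    from scipy.optimize import minimize
    f=cv2.GaussianBlur(im,(3,3),0); hsv=cv2.cvtColor(f,cv2.COLOR_RGB2HSV)
    V=im.max(2).astype(float)
    if which=="T": m=(V<110).astype(np.float32); L,z=TL,.022
    else: m=(im[:,:,2].astype(float)>105).astype(np.float32); L,z=BL,.034
    if which=="B": m=cv2.morphologyEx(m,cv2.MORPH_CLOSE,np.ones((9,9)))
    S=8
    def draw(p,grow=0):
        c=w2px(k,Tpts(np.array(p[:2]),p[2],L,z))
        x0,y0=c.min(0).astype(int)-6; x1,y1=c.max(0).astype(int)+7
        return c,(x0,y0,x1,y1)
    c,(x0,y0,x1,y1)=draw(pose0)
    x0-=8;y0-=8;x1+=8;y1+=8
    sub=m[y0:y1,x0:x1]
    ring=None
    def cost(p):
        q=w2px(k,Tpts(np.array(p[:2]),p[2],L,z))
        big=np.zeros(((y1-y0)*S,(x1-x0)*S),np.float32)
        cv2.fillPoly(big,[np.round(((q-[x0,y0]+.5)*S-.5)).astype(np.int32)],1)
        a=cv2.resize(big,(x1-x0,y1-y0),interpolation=cv2.INTER_AREA)
        return float(((a-sub)**2).sum())
    r=minimize(cost,pose0,method="Nelder-Mead",options=dict(initial_simplex=np.array(pose0)+np.array([[0,0,0],[.01,0,0],[0,.01,0],[0,0,.08]]),xatol=1e-5,fatol=.01,maxiter=400))
    return r.x,r.fun,m
def overlay(k,im,ps,name,box,s=4):
    x0,y0,x1,y1=box
    o=cv2.resize(im[y0:y1,x0:x1,::-1],None,fx=s,fy=s,interpolation=cv2.INTER_CUBIC)
    for p,L,z in ps:
        q=w2px(k,Tpts(np.array(p[:2]),p[2],L,z))
        cv2.polylines(o,[np.round((q-[x0,y0]+.5)*s).astype(np.int32)],True,(255,255,0),1)
    cv2.imwrite(name,o)
E
python3 - <<'E'
from h import *
from cell import bot
k=bot.calibration("top"); im=cv2.imread("pics/top0.png")[:,:,::-1].copy()
w=px2w(k,[(153,199),(307,186),(229,193)],.022);print(w)
a=np.arctan2(*( (w[0]-w[1])*[-1,1])); d=w[0]-w[1]; a=np.arctan2(-d[0],d[1])
pT,fT,m1=fit(k,im,"T",[*w[2],a])
pB,fB,m2=fit(k,im,"B",[*px2w(k,(287,228),.034)[0],a+.1])
print("T",pT,fT,"B",pB,fB)
R=np.array([[np.cos(pT[2]),-np.sin(pT[2])],[np.sin(pT[2]),np.cos(pT[2])]])
print("B in T",(pB[:2]-pT[:2])@R,pB[2]-pT[2])
overlay(k,im,[(pT,TL,.022),(pB,BL,.034)],"pics/ov0.png",(140,165,325,260))
print(bot.solve_ik([.5,0,.2],[.7071,-.7071,0,0]))
from scipy.spatial.transform import Rotation as Ro
q=bot.read_tool_rot();print(Ro.from_quat([*q[1:],q[0]]).as_matrix())
E
```

```text
[[ 0.6168  0.2114]
 [ 0.6242 -0.2811]
 [ 0.6191 -0.0307]]
T [ 0.6126 -0.0323  0.0258] 227.77587890625 B [ 0.4892 -0.2024  0.1365] 27.0361328125
B in T [-0.1277 -0.1669] 0.11072382804312828
[-0.1477  0.2281 -0.3054  1.0373  0.      1.4231]
[[ 0.368  -0.     -0.9298]
 [ 0.9298 -0.      0.368 ]
 [-0.0001 -1.      0.    ]]
```

View pics/ov0.png

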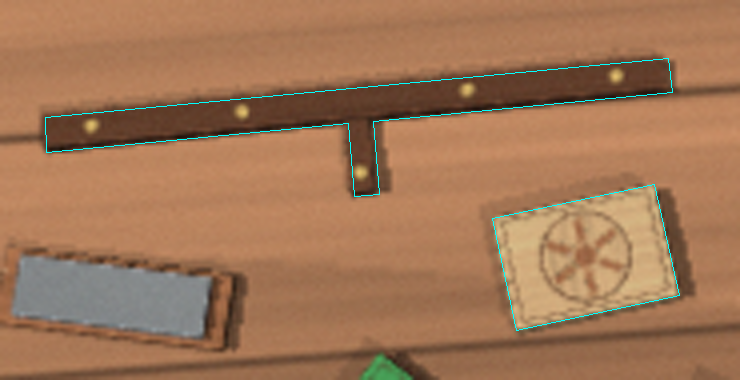

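Both outlines fit well, with the blank at T-frame (-0.128, -0.167) and turned 0.11 rad. First I'll push with the two open fingers on the long side, turning to the fence angle on the way.

```bash
cat >> h.py <<'E'
from scipy.spatial.transform import Rotation as Ro
PT=np.array([.6126,-.0323,.0258]); PB=np.array([.4892,-.2024,.1365])
def at(F,x,y,z): return Tpts(F[:2],F[2],[(x,y)],z)[0]
def quat(a):  # tool x along frame y, tool down
    c,s=np.cos(a),np.sin(a)
    q=Ro.from_matrix(np.array([[-s,0,-c],[c,0,-s],[0,-1,0]])).as_quat(); return [q[3],q[0],q[1],q[2]]
def inF(F,p):
    c,s=np.cos(F[2]),np.sin(F[2]); d=np.asarray(p)[:2]-F[:2]; return np.array([c*d[0]+s*d[1],-s*d[0]+c*d[1]])
E
python3 - <<'E'
from h import *
from cell import bot
bot.set_gripper(.8)
s=at(PB,-.078,0,.12)
bot.move_pose(s,quat(PB[2]))
s[2]=.003; print("down",bot.move_linear(s,speed=.12,until_force=8))
print(bot.read_position(),bot.read_ft_force())
g=at(PT,-.15,-.167,.003)
print("mid",bot.move_linear(g,speed=.06,rotation=quat(PT[2]),until_force=12),inF(PT,bot.read_position()),bot.read_ft_force())
g=at(PT,-.092,-.167,.003)
print("push",bot.move_linear(g,speed=.03,until_force=12),inF(PT,bot.read_position()),bot.read_ft_force(),bot.read_clock())
im=bot.camera("top");cv2.imwrite("pics/top1.png",im[:,:,::-1])
E
```

```text
down False
[ 0.4124 -0.2133  0.0035] [0.7125 0.1768 0.2455]
mid False [-0.1505 -0.1669] [ 0.0791 -0.3277 -0.1831]
push False [-0.0921 -0.167 ] [-0.5006 -0.8715 -0.7775] 7.7833
```

```bash
python3 - <<'E'
import cv2
a=cv2.imread("pics/top1.png")[160:290,190:350]
w=cv2.resize(a,None,fx=4,fy=4,interpolation=cv2.INTER_CUBIC);cv2.imwrite("pics/c1.png",w)
E
```

```text
(no output)
```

View pics/c1.png

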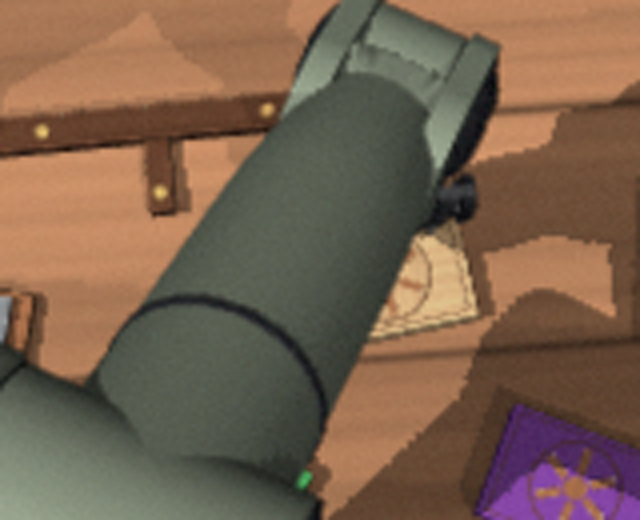

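```bash
python3 - <<'E'
from h import *
from cell import bot
s=bot.camera("side");w=bot.camera("wrist")
print(bot.read_gripper_width(),bot.read_position(),bot.read_tool_rot())
o=np.hstack([cv2.resize(s[160:300,200:340],(400,400),interpolation=cv2.INTER_CUBIC),cv2.resize(w,(400,400*420//560)).__class__ and cv2.copyMakeBorder(cv2.resize(w,(400,300)),0,100,0,0,0)])
cv2.imwrite("pics/sw1.png",o[:,:,::-1])
E
```

```text
0.7985636143566998 [ 0.5249 -0.2016  0.003 ] [ 0.4935 -0.4935 -0.5064  0.5064]
```

View pics/sw1.png

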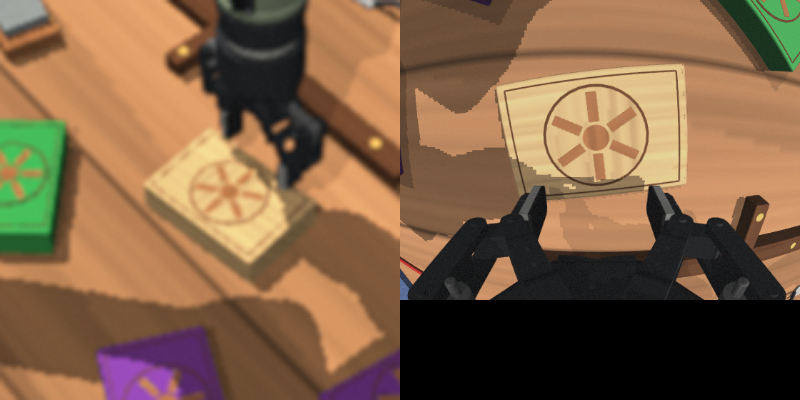

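The blank has not moved: the wrist view shows the fingertips over its far edge. I'll check the real tip height from the side image, taking the tips at side pixels of about (280,208) and (300,226).

```bash
python3 - <<'E'
from h import *
from cell import bot
k=bot.calibration("side"); kt=bot.calibration("top")
p=np.array([.5249,-.2016])
ty=np.array([-np.sin(PT[2]),np.cos(PT[2])])
for z in(0,.02,.04,.06): print(z,w2px(k,[[*(p+h*ty),z] for h in(.04,-.04)]).ravel())
print("blank corners side",w2px(k,Tpts(PB[:2],PB[2],BL,.034)))
print("T side",w2px(k,Tpts(PT[:2],PT[2],TL[:4],.022)))
import cv2
s=cv2.imread("pics/side0.png")
for P in(Tpts(PB[:2],PB[2],BL,.034),Tpts(PT[:2],PT[2],TL,.022)): cv2.polylines(s,[np.round(w2px(k,P)*8).astype(np.int32)],True,(255,255,0),1,shift=3)
s=cv2.resize(s[100:300,200:360],None,fx=3,fy=3)
w=bot.camera("side")[100:300,200:360,::-1]
cv2.imwrite("pics/sc.png",np.hstack([s[:, :400],cv2.resize(w,None,fx=3,fy=3)[:, :400]]))
E
```

```text
0 [280.1877 219.0575 300.3433 237.1168]
0.02 [280.103  214.3898 300.5047 232.5256]
0.04 [280.0161 209.6089 300.6701 227.8197]
0.06 [279.9272 204.7108 300.8397 222.9947]
blank corners side [[286.773  252.1924]
 [310.4979 230.4598]
 [273.2459 204.2342]
 [249.3523 224.0886]]
T side [[337.7268 223.1926]
 [345.2339 217.6086]
 [230.0548 124.0173]
 [222.8747 127.9729]]
```

View pics/sc.png

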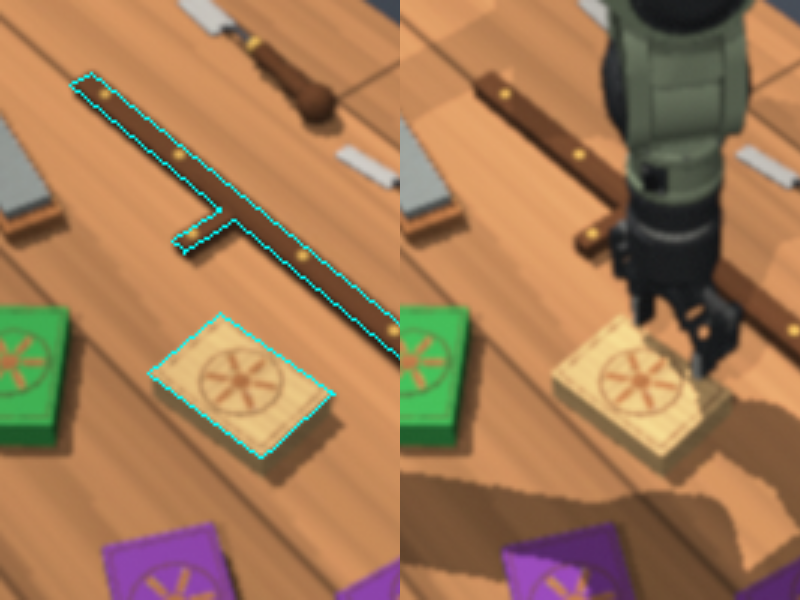

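```bash
python3 - <<'E'
from h import *
from cell import bot
k=bot.calibration("wrist");M=k["mtx"];H=k["hand_eye"];print(M,"\n",H)
q=bot.read_tool_rot();R=Ro.from_quat([*q[1:],q[0]]).as_matrix();p=np.array(bot.read_position())
print(p,R,bot.read_joint_positions())
def proj(tool):
    c=(np.linalg.inv(H)@np.r_[tool,1])[:3]; th=np.arctan2(np.hypot(c[0],c[1]),c[2]);d=c[:2]/np.hypot(c[0],c[1])*th
    return M[:2,2]+M[0,0]*d
for dz in(0,.02,.04):
    print(dz,[proj(R.T@(P-p-[0,0,dz])).round(0) for P in Tpts(PB[:2],PB[2],BL,.034)])
for back in(0,.013,.03,.045): print("tip",back,proj([.034,-back,0]),proj([-.034,-back,0]))
E
```

```text
[[325.1923   0.     275.0348]
 [  0.     325.1923 208.8074]
 [  0.       0.       1.    ]] 
 [[ 1.      0.0014  0.0004 -0.0011]
 [ 0.     -0.2998  0.954  -0.182 ]
 [ 0.0015 -0.954  -0.2998  0.0765]
 [ 0.      0.      0.      1.    ]]
[ 0.5249 -0.2016  0.003 ] [[-0.0258  0.     -0.9997]
 [ 0.9997  0.     -0.0258]
 [ 0.     -1.     -0.    ]] [-0.498   0.5418 -0.3938  0.6352  0.     -0.5238]
0 [array([135., 122.]), array([170., 286.]), array([404., 263.]), array([402.,  92.])]
0.02 [array([150., 120.]), array([179., 269.]), array([392., 248.]), array([388.,  94.])]
0.04 [array([162., 119.]), array([187., 255.]), array([382., 235.]), array([377.,  95.])]
tip 0 [332.1057 238.9447] [221.0379 238.8273]
tip 0.013 [335.7466 247.6356] [217.5828 247.5256]
tip 0.03 [341.2022 260.7713] [212.4023 260.6784]
tip 0.045 [346.8034 274.4026] [207.0794 274.3359]
```

The reported TCP pose is right, because the predicted blank corners match the wrist image. When open, though, the tips really sit about 4 cm behind the TCP, so they passed over the block. I'll push with shut fingers instead, since their tips lie at the TCP by definition.

```bash
python3 - <<'E'
from h import *
from cell import bot
p=np.array(bot.read_position()); p[2]=.11; bot.move_linear(p,speed=.15)
bot.set_gripper(0)
s=at(PB,-.08,.004,.11); bot.move_linear(s,speed=.15,rotation=quat(PT[2]))
s[2]=.010; print("down",bot.move_linear(s,speed=.1,until_force=8),bot.read_position())
y=inF(PT,s)[1]
g=at(PT,-.14,y,.010)
print("mid",bot.move_linear(g,speed=.05,until_force=12),inF(PT,bot.read_position()),bot.read_ft_force())
w=bot.camera("wrist");cv2.imwrite("pics/w2.png",w[:,:,::-1])
g=at(PT,-.088,y,.010)
print("push",bot.move_linear(g,speed=.03,until_force=15),inF(PT,bot.read_position()),bot.read_ft_force(),bot.read_clock())
w2=bot.camera("wrist");cv2.imwrite("pics/w3.png",np.hstack([cv2.resize(w,(400,300)),cv2.resize(w2,(400,300))])[:,:,::-1])
E
```

```text
down False [ 0.4099 -0.2096  0.0104]
mid False [-0.1403 -0.1717] [-0.0092 -0.0104  0.3161]
push False [-0.0881 -0.1717] [ 0.7513 -0.4133  0.5761] 15.0083
```

View pics/w3.png

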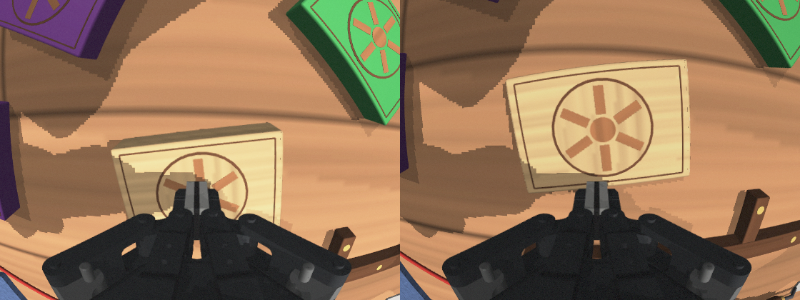

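Both wrist frames show the tips still passing above the block, so even shut they sit roughly 25 mm above the stated TCP. I'll find the bench with a force-guarded descent next to the blank and then push at a height measured from there.

```bash
python3 - <<'E'
from h import *
from cell import bot
p=np.array(bot.read_position()); p[2]=.07; bot.move_linear(p,speed=.2)
s=at(PB,-.08,.004,.07); bot.move_linear(s,speed=.2)
s[2]=.0; bot.move_linear(s,speed=.15,until_force=8)
s[2]=-.035; print("probe",bot.move_linear(s,speed=.025,until_force=5))
z=bot.read_position()[2]; print(z,bot.read_ft_force(),bot.read_clock())
p=np.array(bot.read_position()); p[2]=z+.010; bot.move_linear(p,speed=.1)
print(bot.read_position(),bot.read_ft_force())
E
```

```text
probe False
-0.034861905177902004 [ 0.5084 -0.2386  0.2866] 18.425
[ 0.4102 -0.2099 -0.0244] [ 0.3737 -0.0919 -0.0861]
```

```bash
python3 - <<'E'
from h import *
from cell import bot
s=bot.camera("side");w=bot.camera("wrist")
a=cv2.resize(s[150:290,190:330],(400,400),interpolation=cv2.INTER_CUBIC)
b=cv2.copyMakeBorder(cv2.resize(w,(400,300)),0,100,0,0,cv2.BORDER_CONSTANT)
cv2.imwrite("pics/sw2.png",np.hstack([a,b])[:,:,::-1])
k=bot.calibration("side");p=np.array(bot.read_position())
for z in(-.024,0,.02,.04,.06): print(z,(w2px(k,[[p[0],p[1],z]])-[190,150])*400/140)
print(bot.read_gripper_width())
E
```

```text
-0.024 [[194.229  309.6093]]
0 [[192.9738 294.5814]]
0.02 [[191.8986 281.7094]]
0.04 [[190.7958 268.5073]]
0.06 [[189.6644 254.9623]]
0.000584550189676858
```

View pics/sw2.png

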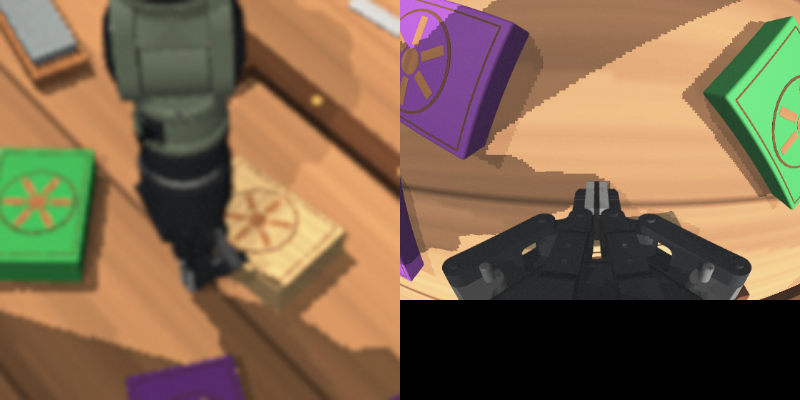

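The side crop puts the tip at about (200,288), or z≈0.01 with the TCP at -0.024. The tips are therefore about 35 mm behind the TCP and now well below the block's top, with the body clear. Push now.

```bash
python3 - <<'E'
from h import *
from cell import bot
p=np.array(bot.read_position()); y=inF(PT,p)[1]; z=-.0244
for x,v in((-.15,.06),(-.13,.05),(-.085,.04)):
    g=at(PT,x,y,z); h=bot.move_linear(g,speed=v,until_force=12)
    print(x,h,inF(PT,bot.read_position()),bot.read_ft_force(),bot.read_clock())
    if h: break
w=bot.camera("top");cv2.imwrite("pics/top3.png",w[:,:,::-1])
E
python3 - <<'E'
import cv2
a=cv2.imread("pics/top3.png")[160:290,190:350]
cv2.imwrite("pics/c3.png",cv2.resize(a,None,fx=4,fy=4,interpolation=cv2.INTER_CUBIC))
E
```

```text
-0.15 False [-0.1498 -0.172 ] [-0.6873  0.7213 -0.4064] 19.8833
-0.13 False [-0.1291 -0.172 ] [-0.5511 -0.4093 -0.2955] 20.4333
-0.085 True [-0.104  -0.1707] [-0.122  -0.1632  0.2285] 21.1583
```

View pics/c3.png

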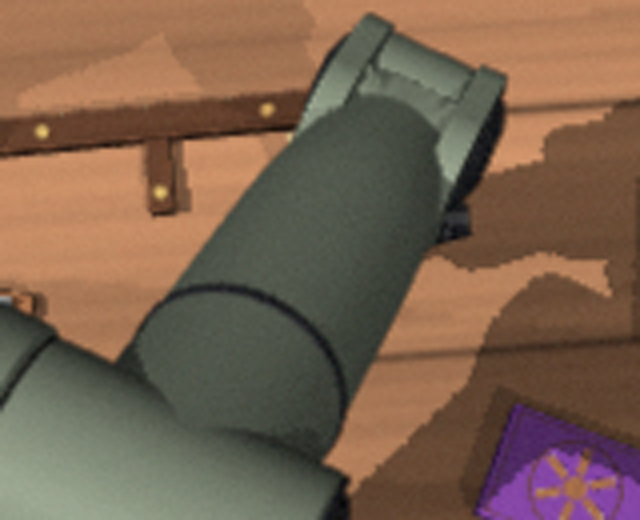

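The fence push ended in firm contact at TCP x=-0.104 in the T frame. Next I'll push along the fence from the blank's far end, press on the long side again, then back off and look.

```bash
python3 - <<'E'
from h import *
from cell import bot
z=-.0244
def go(x,y,zz,v,f=None): 
    h=bot.move_linear(at(PT,x,y,zz),speed=v,until_force=f); return h
go(-.125,-.171,z,.15); go(-.125,-.171,.03,.2)
go(-.047,-.275,.03,.2); print("down",go(-.047,-.275,z,.12,8))
print("y",go(-.047,-.17,z,.06,12),go(-.047,-.135,z,.03,12) if abs(inF(PT,bot.read_position())[1]+.17)<.002 else "early",inF(PT,bot.read_position()),bot.read_clock())
p=inF(PT,bot.read_position())
go(-.047,p[1]-.02,z,.15); go(-.047,p[1]-.02,.03,.2)
go(-.14,-.075,.03,.2); print("down",go(-.14,-.075,z,.12,8))
print("x",go(-.085,-.075,z,.04,12),inF(PT,bot.read_position()))
go(-.14,-.075,z,.15); go(-.14,-.075,.10,.2)
print(bot.read_clock())
w=bot.camera("wrist");cv2.imwrite("pics/w4.png",w[:,:,::-1])
im=bot.camera("top");cv2.imwrite("pics/top4.png",im[:,:,::-1])
o=np.hstack([cv2.resize(w,(400,300)),cv2.resize(im[160:265,190:330],(400,300))])
cv2.imwrite("pics/v4.png",o[:,:,::-1])
E
```

```text
down False
y False True [-0.0472 -0.1518] 25.9583
down False
x True [-0.1007 -0.0748]
30.2417
```

View pics/v4.png

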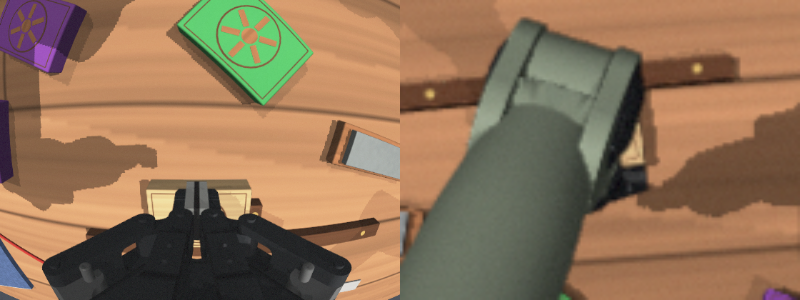

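The wrist view shows the blank beside the centre stop. I'll clear the arm and measure.

```bash
python3 - <<'E'
from h import *
from cell import bot
bot.move_linear(at(PT,-.20,-.075,.2),speed=.25)
bot.goto_joints([1.06,.326,-.193,1.052,0,1.437]); 
k=bot.calibration("top");im=bot.camera("top");cv2.imwrite("pics/top5.png",im[:,:,::-1])
p0=at(PT,-.045,-.075,.034)
pB,f,_=fit(k,im,"B",[p0[0],p0[1],PT[2]])
print(inF(PT,pB),pB[2]-PT[2],f,bot.read_clock())
e=np.array([*p0[:2],PT[2]])
overlay(k,im,[(PT,TL,.022),(e,BL,.034)],"pics/ov5.png",(140,125,325,260))
E
```

```text
[-0.0416 -0.0724] -0.0011347900278105144 30.406494140625 33.3583
```

View pics/ov5.png

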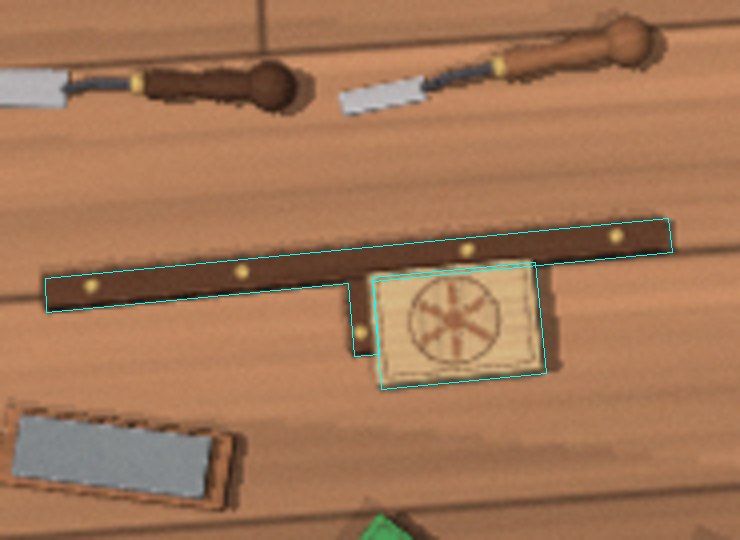

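```bash
python3 -c "
from cell import bot
bot.close_job()"
```

```text
the job is handed in; nothing more can be done
```

The blank is seated against the fence and against the right flank of the centre stop, and I handed the job in with the arm back at its start pose, clear of everything. I don't have the verdict, since the hand-in reports none.

- **Pushes:** I used shut fingers only. I pushed the blank to the fence, then along it to the stop, then pressed on the long side again. All three pushes ended in firm contact at the 12 N limit.
- **Failed passes:** My first two passes went over the top of the block without touching it, because the fingertips sit about 35 mm behind the stated tool point. A guarded descent to the bench at -35 mm also met nothing, so I set the height from the side camera.
- **Final check:** The top camera put the blank at (-41.6, -72.4) mm in the stop's frame, 0.001 rad off parallel. That is within tolerance, but it reads about 3 mm past both contact faces. The block can't go into the stop, so I took this as an error in my fit of the stop's outline. The last picture shows no gap on either face.
- **Bystanders:** The stone and both gouges look unmoved in the last picture, though I did not measure them.
- **Time:** The last clock reading before hand-in was 33.4 s, within the 45 s limit.

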